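Build the kiln setting: props, shelf, jar, lid

ROBOT

A 7-joint arm with a two-finger parallel gripper is mounted at the origin on a cart in front of the work surface, level with it; the furniture and walls round the work are solid. World frame = base frame: x ahead of the robot, y to its left, z up, the work surface at z = 0. Lengths are in m, angles in rad, forces in N, time in s.
With the tool pointing down it reaches from about 0.425 to 0.975 m from the base axis. Payload 16.7 kg.
Tool frame: the origin (TCP) lies on the centre line of the jaws, within the pads' length; the fingertips stand 14 mm ahead of it and the grasp point (between the pads) lies 5 mm behind it; z points along the fingers, y is the line along which they close (so a half turn about z gives the same grasp; the last joint's range is limited). The gripper opens to 85 mm and grips with 20 to 120 N. Pads are 22 mm wide; open, the fingers measure 114 mm over their backs; the gripper's body (76 mm by 85 mm) begins 54 mm behind the grasp point. The pads swing forward as they close: fully open they stand 13 mm farther back than shut.
Start: joints at [-1.357, 0.426, 0.074, 1.606, -0.034, 1.111, -0.067], TCP at [0.24, 0.631, 0.245] pointing down, gripper open.
Joint ranges: [-2.85, 2.85], [-0.5, 2.14], [-1.23, 1.37], [0.21, 2.46], [-1.02, 4.16], [0.16, 2.05], [-2.73, 2.73]. Speed limits (rad/s): [1.89, 1.89, 2.39, 2.39, 3.01, 3.01, 3.01].

INTERFACE

Orientations are given as a 3x3 rotation matrix whose columns are the frame's x, y, z axes.
In Python, from rig import bot gives the robot as it stands.
- The arm moves only by the shell command python3 -m pendant 'ROWS' [FORCE]. ROWS is text: rows parted by semicolons, each of 7 numbers parted by spaces: the shift along the tool's x, y, z in mm, then the turn, a rotation vector about the tool's x, y, z in degrees, then the opening, from 0 (shut) to 1 (fully open). A call has 1 to 10 rows; each row shifts and turns the commanded pose from where the row before left it, along the tool's axes as they then stand; what a row does not reach is not made up. A row lasts 1/12 s, in which the tool goes at most 41.7 mm and 7.16 degrees, less where a joint would pass 70% of its speed; a pose out of reach is approached as far as the arm can. A call with a gripper value outside its range is refused whole. The fingers move at their own pace and stop on an object; FORCE is the grip in N (left out, the last holds). Time passes only in rows, so rows that do not move let the fingers close. It gives the time, the measured TCP pose, the force, the opening and the grip force at its end, in the units of the state.
- bot.state(): the state, without advancing time (a new reading comes with each control period).
- bot.camera(name): name is "side" or "top"; returns a dict with "color" (400x640x3 uint8, blue, green, red), "range_z" (400x640 float32, m along the optical axis (not along the pixel's ray), 0 where there is no reading), "K" (3x3 intrinsics, pixels), "k1" (the pictures are not rectified: a ray, as slopes to the right and down, at radius r is drawn at 1 + k1 r^2 times it, then the intrinsics apply), "R" (3x3) and "t" (3): a world point X has camera coordinates R X + t. Camera axes: x right, y down, z forward; pixel columns grow to the right and rows downward; lengths in m; the calibration is good to about 2 mm. A picture is of the moment at which its call begins.
- bot.sign_off(): hands the job in; it is judged then, once.
The state is a dict: "time_s": time; "qpos": joint angles; "qd": joint speeds; "joint_torque": joint torques, N m; "position": TCP position; "tcp_rot": TCP orientation; "ft_force": force on the tool from outside, world axes, zero at the start; "moment": the same for the moment, N m; "finger_gap": finger opening in m; "grasp_force": force on a finger pad.
Only numpy, scipy, OpenCV 4.12 (cv2) and the standard library are available. Lean on these libraries where they do the work, as an engineer would, in place of code of your own. Each camera call takes 0.05 s, during which the arm holds its last target. There are 200 camera calls.

TASK

Set up the kiln stack on the big sandy-coloured kiln shelf: stand the two tall cream props upright on its two dark round pads, one on each, and lay the narrow shelf level across their tops, centred and in line with the big shelf. Then stand the blue jar upright at the middle of the narrow shelf, and last of all seat the blue lid on the jar. Leave the short red-brown prop and the white pot where they are, and let go of everything.

Things in the scene. Friction and masses are not known exactly. Their poses are not given: they have to be found in the camera images.
- base: big sandy-coloured kiln shelf, fixed, lies flat on the table, 115 (x) x 240 (y) x 16 mm thick. Origin: centre of its underside; x across its width, y along its length, z up. The dark pads lie on its top at y = +75 mm and -75 mm.
- pad_1: dark grey round pad, 52 mm across, 2 mm thick, fixed on the big kiln shelf, at its y = +75 mm end. Origin: centre of its underside (16 mm above the table); z up.
- pad_2: dark grey round pad like pad_1, at the y = -75 mm end of the big kiln shelf. Origin: centre of its underside; z up.
- tall_prop_1: tall cream kiln prop, loose, standing upright on the table: a round tube 40 mm across, 60 mm tall, 24 mm hole down the middle, 0.12 kg. Origin: centre of its lower end; z up along the tube. The two tall props are alike; either may stand on either pad.
- tall_prop_2: tall cream kiln prop, the same as tall_prop_1. Origin: centre of its lower end; z up.
- short_prop: short red-brown kiln prop, loose, upright: a round tube 40 mm across, 35 mm tall, 24 mm hole. Not used; to be left alone. Origin: centre of its lower end; z up.
- plank: narrow pale kiln shelf, loose, lying flat on the table: a flat slab 56 (x) x 220 (y) x 12 mm thick, 0.28 to 0.46 kg; grip it across its 56 mm width at the middle. Origin: centre of its underside; x across its width, y along its length, z up.
- jar: blue glazed open jar, loose, upright: 56 mm across, 50 mm tall, straight outer wall above a slightly narrower foot, wall 5 mm (mouth 46 mm across), 0.13 to 0.21 kg. Origin: centre of its underside; z up.
- lid: blue jar lid with a white knob, loose, knob up: a disc 58 mm across whose upper face is 12 mm above the origin, a round knob 18 mm across above it from 12 to 34 mm, and under the disc a locating boss 38 mm across and 5 mm deep that drops into the jar's mouth. Origin: centre of the boss's underside; z up. Seated on the jar, the origin is 45 mm above the jar's origin.
- white_pot: small white open plastic pot, loose, 68 mm across, 40 mm tall. Not used; to be left alone. Origin: centre of its underside; z up.
Things that resemble listed ones, but are neither listed nor needed, are in the scene too. Leave any yellow look-alike of the tall_prop_1 alone.

How it is judged:
By the outcome, as a careful person would: the job done as asked, in the order asked, and still so for the second after the job is handed in, with the robot touching nothing.
It also fails if it takes over 126 s, if anything falls off the work surface, if the arm or the gripper's body presses on something with over 40 N, if the wrist force passes 120 N, or if a joint passes its speed limit or range.

## Working session

There is one attempt and no reset: what is moved stays moved. The work goes in short steps, Python scripts to look and compute and a shell command to move; the robot and the scene stay as the last step left them, time stands still between calls to the robot, and variables do not carry over. Pictures are saved under pics/ and viewed, at most 14 in all, crops included, and the job is handed in when it is done.

```bash
mkdir -p pics; ls
python3 - <<'E'
from rig import bot
import cv2,numpy as np
s=bot.state()
for k in s: print(k,np.round(s[k],3).tolist())
for n in("side","top"):
    c=bot.camera(n); cv2.imwrite(f"pics/{n}0.png",c["color"]); np.savez(f"{n}0.npz",**c)
    print(n,c["K"],c["k1"],c["R"],c["t"])
E
```

```text
pics
time_s 0.0
qpos [-1.357, 0.427, 0.074, 1.607, -0.034, 1.111, -0.067]
qd [-0.001, -0.001, 0.001, -0.001, 0.0, -0.001, -0.003]
joint_torque [0.001, -94.984, 3.762, -46.35, 0.019, 0.01, 0.0]
position [0.239, 0.631, 0.245]
tcp_rot [[-0.935, 0.355, -0.0], [0.355, 0.935, -0.001], [-0.0, -0.001, -1.0]]
ft_force [0.429, -0.036, 0.669]
moment [0.012, 0.006, 0.02]
grasp_force 0.0
finger_gap 0.086
side [[370.5592964    0.         318.85241209]
 [  0.         370.5592964  195.15282865]
 [  0.           0.           1.        ]] -0.03090225446812302 [[-0.99666698 -0.08133039  0.00634888]
 [-0.04739106  0.51389162 -0.85654509]
 [ 0.06640051 -0.85399108 -0.51603314]] [0.57708871 0.07613034 0.9117239 ]
top [[487.39623088   0.         316.93731801]
 [  0.         487.39623088 199.36089578]
 [  0.           0.           1.        ]] -0.03296580631776106 [[ 0.01558375 -0.99980945  0.01175594]
 [-0.98935215 -0.01712018 -0.14453102]
 [ 0.14470474 -0.00937843 -0.98943043]] [-0.03156198  0.56231622  1.1977905 ]
```

View pics/side0.png

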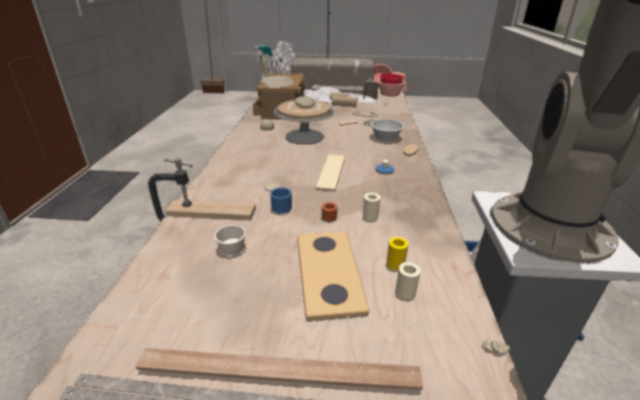

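View pics/top0.png

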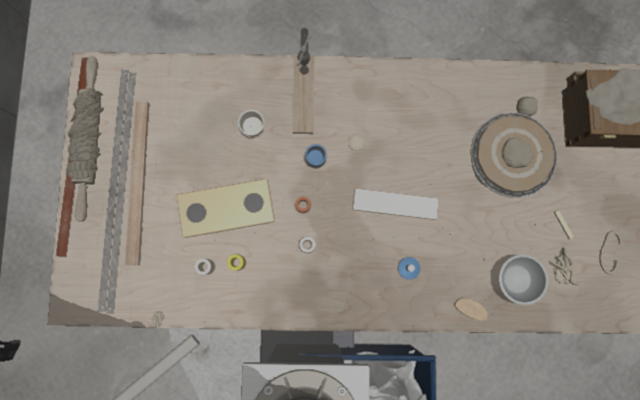

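The side picture shows the base at (330,272), the cream props at (408,280) and (371,206), the yellow one at (397,253), the jar at (281,200), the lid at (385,168) and the plank at (331,171). In the top picture they are at: base (225,208), props (204,267) and (307,244), yellow (235,262), short prop (303,205), jar (316,156), plank (396,204), lid (409,268) and pot (251,124).

```bash
cat > h.py <<'E'
import numpy as np,cv2
def cloud(c):
    K,k1=c["K"],float(c["k1"]); z=c["range_z"]; v,u=np.mgrid[:400,:640]
    p=cv2.undistortPoints(np.stack([u,v],-1).reshape(-1,1,2).astype(float),K,np.array([k1,0,0,0.])).reshape(400,640,2)
    P=np.dstack([p*z[...,None],z]); W=(P-c["t"])@c["R"]; W[z==0]=np.nan
    return W
def ray(c,u,v,h):
    p=cv2.undistortPoints(np.array([[[u,v]]],float),c["K"],np.array([float(c["k1"]),0,0,0.]))[0,0]
    d=c["R"].T@np.array([p[0],p[1],1]); o=-c["R"].T@c["t"]; return o+d*(h-o[2])/d[2]
def near(W,xy,r,lo,hi):
    m=(np.hypot(W[...,0]-xy[0],W[...,1]-xy[1])<r)&(W[...,2]>lo)&(W[...,2]<hi); return W[m],m
E
python3 - <<'E'
from h import *
T=np.load("top0.npz");S=np.load("side0.npz")
WT,WS=cloud(T),cloud(S)
obj={"propA":(204,267,.06),"propB":(307,244,.06),"yellow":(235,262,.06),"short":(303,205,.035),"jar":(316,156,.05),"pot":(251,124,.04),"lid":(409,268,.012),"plank":(396,204,.012),"base":(225,208,.016),"pad1":(196,212,.018),"pad2":(254,203,.018)}
for n,(u,v,h) in obj.items():
    g=ray(T,u,v,h)[:2]; out=[n,np.round(g,3)]
    for W in(WT,WS):
        if n in("plank","base"):
            R=.15
            P,m=near(W,g,R,.006,.025)
            if len(P): out.append((len(P),np.round(np.median(P[:,2]),4),[np.round(q,4) for q in cv2.minAreaRect(P[:,:2].astype(np.float32))]))
        elif n[:3]=="pad": continue
        else:
            P,m=near(W,g,.045,.006 if n=="lid" else h*.6,.09)
            zz=P[:,2]; top=np.percentile(zz,90); Q=P[abs(zz-top)<.006] if n!="lid" else P
            c,r=cv2.minEnclosingCircle(Q[:,:2].astype(np.float32)); out.append((len(Q),np.round(top,4),np.round(c,4),round(r,4)))
    print(*out)
for n,W in(("t",WT),("s",WS)):
    t=W[(abs(W[...,0]-.6)<.25)&(abs(W[...,1])<.3)]; print(n,np.nanmedian(t[:,2]))
# pads by colour
for n,c,W in(("t",T,WT),("s",S,WS)):
    for u,v in((196,212),(254,203)):
        g=ray(T,u,v,.018)[:2]
        P,m=near(W,g,.04,-.02,.05); m=m&(c["color"].max(2)<110)
        k,l,st,ce=cv2.connectedComponentsWithStats(m.astype(np.uint8)); i=1+st[1:,4].argmax()
        cc,ax,an=cv2.fitEllipse(np.argwhere(l==i)[:,::-1][cv2.convexHull(np.argwhere(l==i)[:,::-1].astype(np.int32),returnPoints=False).ravel()].astype(np.float32))
        print(n,ce[i],cc,ray(c,*ce[i],.018),np.nanmedian(W[l==i][:,2]),st[i,4])
E
```

```text
propA [0.388 0.252] (128, np.float64(0.0632), array([0.3893, 0.2554]), 0.02) (223, np.float64(0.0617), array([0.3894, 0.2564]), 0.0205)
propB [0.448 0.001] (122, np.float64(0.0634), array([0.4469, 0.0018]), 0.0197) (115, np.float64(0.06), array([0.4484, 0.0011]), 0.0207)
yellow [0.401 0.177] (137, np.float64(0.063), array([0.401 , 0.1758]), 0.0202) (171, np.float64(0.0602), array([0.4033, 0.1783]), 0.0204)
short [0.549 0.013] (106, np.float64(0.0395), array([0.5512, 0.0152]), 0.0196) (108, np.float64(0.0353), array([0.5535, 0.0146]), 0.0201)
jar [ 0.673 -0.018] (115, np.float64(0.0531), array([ 0.6774, -0.015 ]), 0.0283) (130, np.float64(0.0493), array([ 0.6806, -0.0159]), 0.0297)
pot [0.758 0.152] (113, np.float64(0.0431), array([0.7622, 0.1514]), 0.0344) (183, np.float64(0.0396), array([0.7619, 0.154 ]), 0.0359)
lid [ 0.394 -0.261] (406, np.float64(0.0274), array([ 0.3976, -0.2594]), 0.0414) (165, np.float64(0.0297), array([ 0.3975, -0.2609]), 0.0311)
plank [ 0.558 -0.229] (2080, np.float64(0.0126), [array([ 0.5561, -0.2299]), array([0.2903, 0.2902]), np.float64(43.856)]) (670, np.
[... 215 characters left out ...]
0, np.float64(0.0164), [array([0.5052, 0.2066]), array([0.2235, 0.2578]), np.float64(19.7684)])
pad1 [0.528 0.289]
pad2 [0.554 0.14 ]
t 0.001903862909449926
s 0.0007735853957590126
t [195.80392157 212.37254902] (195.82284545898438, 212.34361267089844) [0.52684174 0.28909649 0.018     ] 0.01963867544778839 255
t [253.29707113 202.25941423] (253.30165100097656, 202.25132751464844) [0.55571186 0.14182794 0.018     ] 0.019300762225279065 239
s [334.04571429 293.96285714] (334.04156494140625, 293.9972839355469) [0.5270544  0.28943701 0.018     ] 0.019254732140140764 350
s [323.89285714 243.73979592] (324.0949401855469, 243.8147430419922) [0.55637334 0.14201411 0.018     ] 0.017807718954116987 196
```

```bash
python3 -m pendant '0 0 0 0 0 6.92 1;0 0 0 0 0 6.92 1;0 0 0 0 0 6.92 1;0 0 0 0 0 6.92 1;0 0 0 0 0 6.92 1;0 0 0 0 0 6.92 1;0 0 0 0 0 6.92 1;0 0 0 0 0 6.92 1;0 0 0 0 0 6.92 1;0 0 0 0 0 6.92 1'
python3 -m pendant '-38 15 0 0 0 0 0.8;-38 15 5 0 0 0 0.8;-38 15 5 0 0 0 0.8;-38 15 5 0 0 0 0.8;-38 15 5 0 0 0 0.8;-38 15 10 0 0 0 0.8;-38 15 10 0 0 0 0.8;-38 15 10 0 0 0 0.8;-38 15 15 0 0 0 0.8;-33 15 15 0 0 0 0.8'
python3 - <<'E'
from h import *
T=np.load("top0.npz");S=np.load("side0.npz")
for n,c in(("t",T),("s",S)):
    W=cloud(c); C=c["color"].astype(int)
    P,m=near(W,(.558,-.229),.16,.006,.03); m=m.astype(np.uint8)
    k,l,st,ce=cv2.connectedComponentsWithStats(m); i=1+st[1:,4].argmax(); P=W[l==i]
    print(n,"plank",np.median(P[:,2]),cv2.minAreaRect(P[:,:2].astype(np.float32)),P[:,:2].mean(0))
    q=np.array([ray(c,u,v,.012)[:2] for v,u in np.argwhere(l==i)]); print(cv2.minAreaRect(q.astype(np.float32)),q.mean(0))
    d=near(W,(.3975,-.26),.045,-.01,.05)[1]; b=d&(C[...,0]-C[...,2]>50)
    k,l,st,ce=cv2.connectedComponentsWithStats(b.astype(np.uint8)); i=1+st[1:,4].argmax()
    q=np.array([ray(c,u,v,.012)[:2] for v,u in np.argwhere(l==i)]).astype(np.float32); print("lid",cv2.minEnclosingCircle(q))
    K=W[near(W,(.3975,-.26),.03,.022,.05)[1]]; print("knob",len(K),K.max(0) if len(K) else 0,K.mean(0))
E
```

```text
time_s: 0.93
position: [0.2395, 0.6308, 0.2449]
tcp_rot: [[0.006, 1.0, -0.0], [1.0, -0.006, -0.001], [-0.001, -0.0, -1.0]]
ft_force: [0.0, 0.7, 0.1]
finger_gap: 0.0854
grasp_force: 0.0
time_s: 1.77
position: [0.3888, 0.2565, 0.166]
tcp_rot: [[0.0, 1.0, 0.0], [1.0, -0.0, 0.001], [0.001, 0.0, -1.0]]
ft_force: [1.9, 0.4, -0.0]
finger_gap: 0.0684
grasp_force: 0.0
t plank 0.012983165123060855 ((0.5584632158279419, -0.2255670726299286), (0.22267882525920868, 0.06213783100247383), 84.71693420410156) [ 0.55877369 -0.22647045]
((0.5577591061592102, -0.22517117857933044), (0.22269541025161743, 0.061747655272483826), 84.68345642089844) [ 0.55891335 -0.22664242]
lid ((0.3941616415977478, -0.26052531599998474), 0.026801392436027527)
knob 44 [ 0.4009489  -0.25178884  0.04049943] [ 0.39351894 -0.25927588  0.03412007]
s plank 0.01159671155503688 ((0.5614780187606812, -0.22747763991355896), (0.2257923036813736, 0.056319642812013626), 84.2387924194336) [ 0.56223598 -0.21241487]
((0.5613061189651489, -0.2204229235649109), (0.2289479374885559, 0.056703515350818634), 84.30399322509766) [ 0.56218732 -0.2113623 ]
lid ((0.39516597986221313, -0.25498342514038086), 0.025998804718255997)
knob 32 [ 0.40417371 -0.24958618  0.03503365] [ 0.39639293 -0.25750229  0.02970755]
```

```bash
python3 -m pendant '0 0 33 0 0 0 0.8;0 0 33 0 0 0 0.8;0 0 33 0 0 0 0.8;0 0 20 0 0 0 0.8;0 0 12 0 0 0 0.8;0 0 0 0 0 0 0.8;0 0 0 0 0 0 0.4;0 0 0 0 0 0 0.35;0 0 0 0 0 0 0.3;0 0 0 0 0 0 0.3' 40
python3 -m pendant '0 0 0 0 0 0 0.2;0 0 0 0 0 0 0.2;0 0 0 0 0 0 0.2;0 0 0 0 0 0 0.2'
```

```text
time_s: 2.6
position: [0.3889, 0.2591, 0.0363]
tcp_rot: [[-0.0, 1.0, 0.001], [1.0, 0.0, 0.001], [0.001, 0.001, -1.0]]
ft_force: [-1.4, -1.6, 5.0]
finger_gap: 0.0389
grasp_force: 40.4
time_s: 2.93
position: [0.389, 0.2591, 0.0363]
tcp_rot: [[-0.0, 1.0, 0.001], [1.0, 0.0, 0.001], [0.001, 0.001, -1.0]]
ft_force: [-0.5, -1.9, 10.3]
finger_gap: 0.0388
grasp_force: 40.9
```

```bash
python3 -m pendant '0 0 -10 0 0 0 0.2;0 0 -20 0 0 0 0.2;0 0 -25 0 0 0 0.2;6 25 0 0 0 0 0.2;7 28 0 0 0 0 0.2;7 29 0 0 0 0 0.2;7 29 0 0 0 0 0.2;6 27 0 0 0 0 0.2;0 0 0 0 0 0 0.2;0 0 0 0 0 0 0.2'
python3 - <<'E'
from rig import bot
from h import *
for n in("side","top"):
    c=bot.camera(n); np.savez(f"{n}1.npz",**c); W=cloud(c)
    P,m=near(W,(.527,.29),.06,.03,.2)
    C=c["color"].astype(int); 
    v,u=np.argwhere(m).mean(0).astype(int); cv2.imwrite(f"pics/{n}1.png",cv2.resize(c["color"][max(v-70,0):v+70,max(u-90,0):u+90],None,fx=4,fy=4)); print(n,u,v)
E
```

```text
time_s: 3.77
position: [0.5277, 0.2917, 0.091]
tcp_rot: [[0.001, 1.0, 0.001], [1.0, -0.001, -0.0], [-0.0, 0.001, -1.0]]
ft_force: [-1.6, -0.5, -1.3]
finger_gap: 0.0389
grasp_force: 40.8
side 335 246
top 187 212
```

View pics/side1.png

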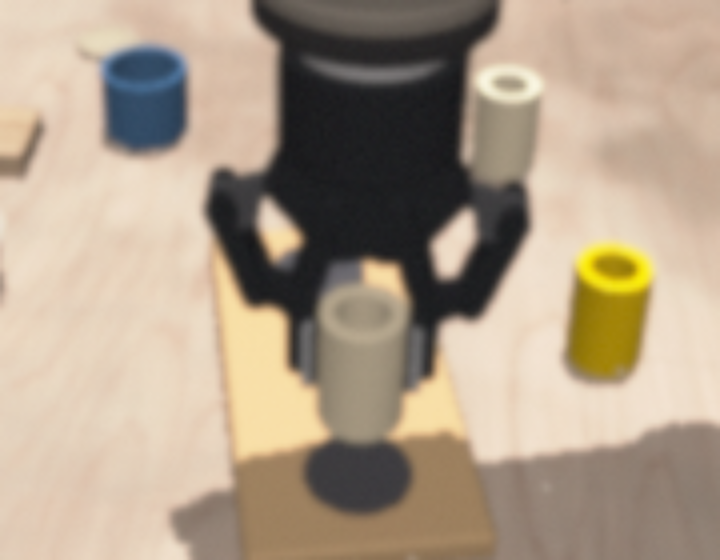

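The side crop shows the prop held upright just above the pad (prop centre about (360,370), pad (357,475)).

```bash
cat >> h.py <<'E'
from scipy.optimize import least_squares
def cyl(W,C,xy,r,R,lo,hi,mask=None):
    """outer-surface circle fit of radius r to the points near xy; trims the hole's inside"""
    P,m=near(W,xy,R,lo,hi)
    if mask is not None: P=W[m&mask]
    o=-C["R"].T@C["t"]
    P=P[:,:2]
    s=least_squares(lambda p:np.hypot(*(P-p).T)-r,xy,loss="soft_l1",f_scale=.002)
    return s.x,len(P),np.abs(s.fun).mean()
E
python3 - <<'E'
from h import *
c=np.load("side1.npz"); W=cloud(c); C=c["color"].astype(int)
warm=(C[...,2]>C[...,0]+8)&(C.sum(2)>200)
for lo,hi in((.055,.07),(.07,.085),(.085,.1),(.1,.112)): print(lo,cyl(W,c,(.527,.289),.02,.027,lo,hi,warm))
P,m=near(W,(.527,.289),.03,.03,.2); Q=W[m&warm]; print(Q[:,2].min(),Q[:,2].max(), np.percentile(Q[:,2],[2,98]))
c0=np.load("side0.npz");W0=cloud(c0);C0=c0["color"].astype(int)
for lo,hi in((.01,.025),(.025,.04),(.04,.055)): print(lo,cyl(W0,c0,(.389,.256),.02,.027,lo,hi))
E
```

```text
0.055 (array([0.52819152, 0.28738456]), 113, np.float64(0.0005891625900678471))
0.07 (array([0.52784442, 0.28832185]), 143, np.float64(0.0008206462710601538))
0.085 (array([0.52795742, 0.28874427]), 178, np.float64(0.0017416106140063982))
0.1 (array([0.5271074 , 0.29060145]), 194, np.float64(0.0035667511913750486))
0.05617788678569642 0.16610479216492738 [0.05863115 0.15203441]
0.01 (array([0.38947855, 0.25462377]), 125, np.float64(0.0005452469451633304))
0.025 (array([0.38939739, 0.25481802]), 124, np.float64(0.0005593035235804624))
0.04 (array([0.39010377, 0.25614992]), 193, np.float64(0.003000024296475681))
```

```bash
python3 -m pendant '1 -1 12 0 0 0 0.2;0 0 12 0 0 0 0.2;0 0 7 0 0 0 0.2;0 0 3 0 0 0 0.2;0 0 2 0 0 0 0.2;0 0 0 0 0 0 0.2;0 0 0 0 0 0 0.2'
python3 -m pendant '0 0 1 0 0 0 0.2;0 0 0 0 0 0 0.2'
```

```text
time_s: 4.45
position: [0.5247, 0.2924, 0.0543]
tcp_rot: [[-0.0, 1.0, -0.002], [1.0, 0.0, -0.0], [-0.0, -0.002, -1.0]]
ft_force: [-7.7, -3.5, 13.5]
finger_gap: 0.0387
grasp_force: 42.1
time_s: 4.62
position: [0.5247, 0.2925, 0.0543]
tcp_rot: [[0.0, 1.0, -0.002], [1.0, -0.0, 0.0], [0.0, -0.002, -1.0]]
ft_force: [-13.4, -5.5, 32.2]
finger_gap: 0.039
grasp_force: 44.0
```

```bash
python3 -m pendant '0 1 -1.5 0 0 0 0.2;0 0 0 0 0 0 0.2;0 0 0 0 0 0 0.5;0 0 0 0 0 0 0.8;0 0 0 0 0 0 0.8;0 0 0 0 0 0 0.8;0 0 -25 0 0 0 0.8;0 0 -35 0 0 0 0.8;0 0 -35 0 0 0 0.8;0 0 -15 0 0 0 0.8'
python3 -m pendant '-35 -9 0 0 0 0 0.8;-40 -11 0 0 0 0 0.8;-40 -11 0 0 0 0 0.8;-40 -11 0 0 0 0 0.8;-40 -11 0 0 0 0 0.8;-40 -11 0 0 0 0 0.8;-40 -11 0 0 0 0 0.8;-14 -3 0 0 0 0 0.8;0 0 0 0 0 0 0.8'
python3 - <<'E'
from rig import bot
from h import *
c=bot.camera("side"); W=cloud(c); np.savez("side2.npz",**c)
for lo,hi in((.025,.04),(.04,.055),(.055,.07)): print(cyl(W,c,(.526,.289),.02,.027,lo,hi))
for lo,hi in((.01,.025),(.025,.04)): print(cyl(W,c,(.448,.0015),.02,.027,lo,hi))
E
```

```text
time_s: 5.45
position: [0.5279, 0.2931, 0.1687]
tcp_rot: [[0.0, 1.0, 0.003], [1.0, -0.0, 0.002], [0.002, 0.003, -1.0]]
ft_force: [0.2, 0.4, -0.1]
finger_gap: 0.0682
grasp_force: 0.0
time_s: 6.2
position: [0.4475, 0.0001, 0.1649]
tcp_rot: [[0.005, 1.0, 0.0], [1.0, -0.005, 0.0], [0.0, 0.0, -1.0]]
ft_force: [1.0, 0.9, 0.9]
finger_gap: 0.068
grasp_force: 0.0
(array([0.52704134, 0.2884036 ]), 124, np.float64(0.0005159483143258467))
(array([0.52706555, 0.28829852]), 132, np.float64(0.0004758990019971316))
(array([0.5269926 , 0.28993975]), 191, np.float64(0.0030315216818461595))
(array([ 4.49266634e-01, -3.86230863e-04]), 81, np.float64(0.0008294265402706576))
(array([ 0.44918616, -0.00059556]), 85, np.float64(0.000757765176105799))
```

```bash
python3 -m pendant '0.5 1.5 33 0 0 0 0.8;0 0 33 0 0 0 0.8;0 0 33 0 0 0 0.8;0 0 20 0 0 0 0.8;0 0 10 0 0 0 0.8;0 0 0 0 0 0 0.8;0 0 0 0 0 0 0.2;0 0 0 0 0 0 0.2;0 0 0 0 0 0 0.2;0 0 0 0 0 0 0.2'
python3 -m pendant '0 0 0 0 0 0 0.2;0 0 0 0 0 0 0.2;0 0 0 0 0 0 0.2'
```

```text
time_s: 7.08
position: [0.451, 0.0046, 0.0371]
tcp_rot: [[-0.0, 1.0, 0.002], [1.0, 0.0, 0.001], [0.001, 0.002, -1.0]]
ft_force: [-0.2, -0.3, 4.6]
finger_gap: 0.0393
grasp_force: 39.7
time_s: 7.33
position: [0.451, 0.0046, 0.0371]
tcp_rot: [[-0.0, 1.0, 0.002], [1.0, 0.0, 0.001], [0.001, 0.002, -1.0]]
ft_force: [-1.5, -0.3, 11.0]
finger_gap: 0.0386
grasp_force: 40.2
```

```bash
python3 -m pendant '0 0 -10 0 0 0 0.2;0 0 -20 0 0 0 0.2;0 0 -25 0 0 0 0.2;20 15 0 0 0 0 0.2;25 18 0 0 0 0 0.2;25 18 0 0 0 0 0.2;25 18 0 0 0 0 0.2;25 18 0 0 0 0 0.2;21 18 0 0 0 0 0.2;0 0 0 0 0 0 0.2'
python3 -m pendant '0 0 0 0 0 0 0.2'
python3 - <<'E'
from rig import bot
from h import *
c=bot.camera("side"); W=cloud(c); C=c["color"].astype(int)
warm=(C[...,2]>C[...,0]+8)&(C.sum(2)>200)
for lo,hi in((.055,.07),(.07,.085),(.085,.1)): print(lo,cyl(W,c,(.556,.142),.02,.027,lo,hi,warm))
E
```

```text
time_s: 8.17
position: [0.5581, 0.1507, 0.0923]
tcp_rot: [[-0.005, 1.0, 0.003], [1.0, 0.005, 0.002], [0.002, 0.003, -1.0]]
ft_force: [-1.4, 0.6, -1.6]
finger_gap: 0.0388
grasp_force: 40.7
time_s: 8.25
position: [0.5558, 0.1466, 0.0918]
tcp_rot: [[-0.002, 1.0, 0.001], [1.0, 0.002, 0.0], [0.0, 0.001, -1.0]]
ft_force: [-1.6, -0.8, -1.6]
finger_gap: 0.039
grasp_force: 40.7
0.055 (array([0.55633148, 0.14159775]), 104, np.float64(0.0007213628959456239))
0.07 (array([0.55625205, 0.14180219]), 113, np.float64(0.0008255269684993441))
0.085 (array([0.55604904, 0.14173524]), 124, np.float64(0.0013201330330073258))
```

```bash
python3 -m pendant '0 0 12 0 0 0 0.2;0 0 12 0 0 0 0.2;0 0 7 0 0 0 0.2;0 0 3 0 0 0 0.2;0 0 2 0 0 0 0.2;0 0 0 0 0 0 0.2;0 0 0 0 0 0 0.2'
python3 -m pendant '0 0 0 0 0 0 0.2'
```

```text
time_s: 8.88
position: [0.554, 0.1445, 0.0551]
tcp_rot: [[0.001, 1.0, -0.002], [1.0, -0.001, 0.0], [0.0, -0.002, -1.0]]
ft_force: [-13.3, -2.8, 23.8]
finger_gap: 0.0386
grasp_force: 43.0
time_s: 8.97
position: [0.554, 0.1444, 0.0551]
tcp_rot: [[0.001, 1.0, -0.002], [1.0, -0.001, 0.0], [0.0, -0.002, -1.0]]
ft_force: [-12.0, -3.2, 23.9]
finger_gap: 0.0389
grasp_force: 42.9
```

```bash
python3 -m pendant '1.5 2 -1.2 0 0 0 0.2;0 0 0 0 0 0 0.2;0 0 0 0 0 0 0.5;0 0 0 0 0 0 0.8;0 0 0 0 0 0 0.8;0 0 0 0 0 0 0.8;0 0 -25 0 0 0 0.8;0 0 -35 0 0 0 0.9;0 0 -35 0 0 0 1;0 0 -15 0 0 0 1'
python3 -m pendant '-30 0 0 0 0 0 1;-38 0 0 0 0 0 1;-38 0 0 0 0 0 1;-38 0 0 0 0 0 1;-38 0 0 0 0 0 1;-38 0 0 0 0 0 1;-38 0 0 0 0 0 1;-38 0 0 0 0 0 1;-38 0 0 0 0 0 1;-37 2 0 0 0 5.5 1'
python3 -m pendant '0 0 0 0 0 0 1;0 0 0 0 0 0 1'
python3 - <<'E'
from rig import bot
from h import *
c=bot.camera("side"); W=cloud(c); np.savez("side3.npz",**c); 
for g in((.527,.289),(.556,.142)):
  for lo,hi in((.025,.04),(.04,.055)): print(cyl(W,c,g,.02,.027,lo,hi))
E
```

```text
time_s: 9.8
position: [0.5584, 0.1466, 0.1697]
tcp_rot: [[0.001, 1.0, 0.003], [1.0, -0.001, 0.001], [0.001, 0.003, -1.0]]
ft_force: [1.6, 0.0, 0.3]
finger_gap: 0.0853
grasp_force: 0.0
time_s: 10.63
position: [0.5585, -0.2264, 0.1661]
tcp_rot: [[0.094, 0.996, 0.0], [0.996, -0.094, 0.0], [0.0, 0.0, -1.0]]
ft_force: [0.6, -0.5, 0.1]
finger_gap: 0.0852
grasp_force: 0.0
time_s: 10.8
position: [0.5584, -0.2268, 0.1658]
tcp_rot: [[0.1, 0.995, -0.0], [0.995, -0.1, -0.001], [-0.001, -0.0, -1.0]]
ft_force: [1.0, 0.3, -0.9]
finger_gap: 0.0855
grasp_force: 0.0
(array([0.52696743, 0.28840843]), 125, np.float64(0.0005165770935177254))
(array([0.5271183 , 0.28845192]), 132, np.float64(0.0005123544298323816))
(array([0.55777374, 0.14179811]), 97, np.float64(0.0007457791397871738))
(array([0.55753212, 0.1416069 ]), 101, np.float64(0.0007017542296434979))
```

```bash
python3 -m pendant '0 1.5 35 0 0 0 1;0 0 35 0 0 0 1;0 0 35 0 0 0 1;0 0 22 0 0 0 1;0 0 12 0 0 0 1;0 0 7 0 0 0 1;0 0 0 0 0 0 1;0 0 0 0 0 0 1' 80
python3 -m pendant '0 0 0 0 0 0 0.75;0 0 0 0 0 0 0.6;0 0 0 0 0 0 0.6;0 0 0 0 0 0 0.6;0 0 0 0 0 0 0.6;0 0 0 0 0 0 0.6'
```

```text
time_s: 11.52
position: [0.5613, -0.2242, 0.0209]
tcp_rot: [[0.095, 0.995, 0.001], [0.995, -0.095, -0.0], [-0.0, 0.001, -1.0]]
ft_force: [0.0, -0.5, 0.4]
finger_gap: 0.0855
grasp_force: 0.0
time_s: 12.02
position: [0.5613, -0.2245, 0.0215]
tcp_rot: [[0.096, 0.995, 0.002], [0.995, -0.096, 0.0], [0.0, 0.002, -1.0]]
ft_force: [-5.5, 3.0, 18.2]
finger_gap: 0.0522
grasp_force: 48.3
```

Run:
```python
from rig import bot
from h import *
print({k:np.round(v,4) for k,v in bot.state().items() if k in("finger_gap","grasp_force","ft_force","position")})
c=bot.camera("side"); t=bot.camera("top"); print(c["K"][0,0])
a=cv2.resize(c["color"][125:205,270:400],(780,480),interpolation=cv2.INTER_CUBIC)
cv2.imwrite("pics/p3.png",a)
```

```text
{'position': array([ 0.5613, -0.2245,  0.0215]), 'ft_force': array([-5.4673,  3.0185, 18.1964]), 'grasp_force': np.float64(48.259), 'finger_gap': np.float64(0.0522)}
370.5592963987428
```

View pics/p3.png

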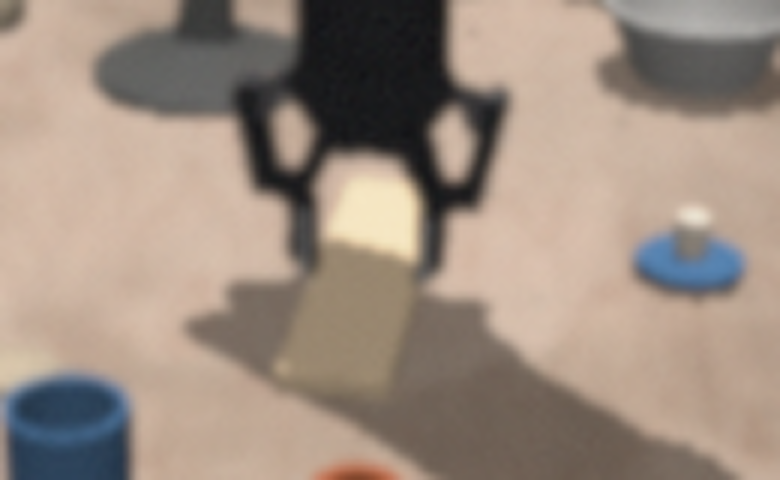

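The crop shows the fingers on both long sides of the plank at (305,240) and (430,240), so the grip looks sound. I'll close fully and test-lift.

```bash
python3 -m pendant '0 0 0 0 0 0 0.4;0 0 0 0 0 0 0.4;0 0 0 0 0 0 0.4;0 0 0 0 0 0 0.4'
python3 -m pendant '0 0 -4 0 0 0 0.4;0 0 -8 0 0 0 0.4;0 0 -10 0 0 0 0.4;0 0 -10 0 0 0 0.4;0 0 0 0 0 0 0.4;0 0 0 0 0 0 0.4'
```

```text
time_s: 12.45
position: [0.5613, -0.2245, 0.0219]
tcp_rot: [[0.096, 0.995, 0.002], [0.995, -0.096, 0.001], [0.001, 0.002, -1.0]]
ft_force: [-7.4, 4.2, 26.2]
finger_gap: 0.0499
grasp_force: 78.2
time_s: 12.95
position: [0.5612, -0.2244, 0.0529]
tcp_rot: [[0.095, 0.995, 0.002], [0.995, -0.095, -0.0], [-0.0, 0.002, -1.0]]
ft_force: [0.3, -0.1, -0.8]
finger_gap: 0.0343
grasp_force: 0.0
```

The jaws slipped off the top edge because the tips were too high. I'll reopen, check the plank's pose and go lower.

```bash
python3 -m pendant '0 0 -30 0 0 0 1;0 0 -10 0 0 0 1;0 0 0 0 0 0 1;0 0 0 0 0 0 1;0 0 0 0 0 0 1;0 0 0 0 0 0 1'
python3 - <<'E'
from rig import bot
from h import *
c=bot.camera("side"); W=cloud(c)
P,m=near(W,(.56,-.226),.16,.006,.016)
k,l,st,ce=cv2.connectedComponentsWithStats(m.astype(np.uint8)); i=1+st[1:,4].argmax(); P=W[l==i]
print(len(P),np.median(P[:,2]),cv2.minAreaRect(P[:,:2].astype(np.float32)))
near_=P[P[:,1]>-.2]; v,_=0,0
# edges: per y-slice x min/max
for y in(-.14,-.16,-.18): q=P[abs(P[:,1]-y)<.01]; print(y,q[:,0].min(),q[:,0].max())
cv2.imwrite("pics/p4.png",cv2.resize(c["color"][125:205,270:400],(780,480),interpolation=cv2.INTER_CUBIC))
E
```

```text
time_s: 13.45
position: [0.5602, -0.2242, 0.091]
tcp_rot: [[0.096, 0.995, -0.001], [0.995, -0.096, 0.0], [0.0, -0.001, -1.0]]
ft_force: [0.1, -0.8, 0.3]
finger_gap: 0.0851
grasp_force: 0.0
638 0.011489272873339163 ((0.5707595944404602, -0.22461767494678497), (0.22305776178836823, 0.05613710358738899), 82.95172119140625)
-0.14 0.5527662318027774 0.6098821236752117
-0.16 0.5508409381614974 0.6063005651682332
-0.18 0.5487046404942805 0.6048376287667521
```

View pics/p4.png

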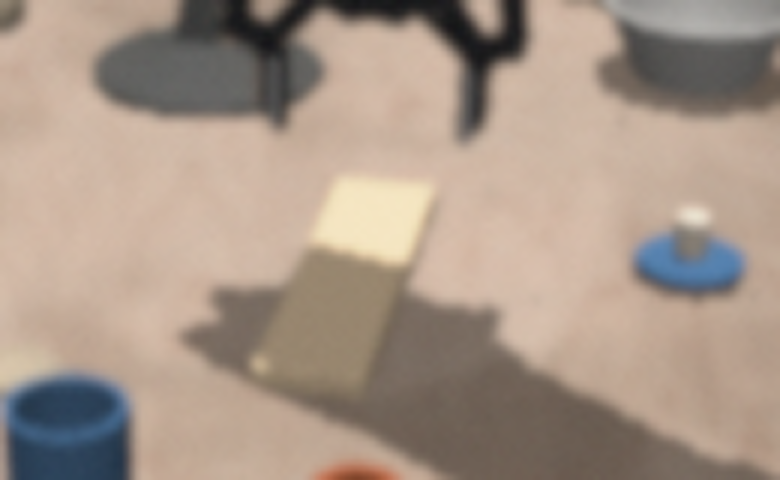

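The plank was pushed about 9 mm in +x and is now at about (0.570, -0.2246), yaw -7°.

```bash
python3 -m pendant '0 9.5 0 0 0 1.5 1;0 0 30 0 0 0 1;0 0 25 0 0 0 1;0 0 12 0 0 0 1;0 0 6 0 0 0 1;0 0 0 0 0 0 1;0 0 0 0 0 0 1'
python3 -m pendant '0 0 3 0 0 0 1;0 0 2 0 0 0 1;0 0 2 0 0 0 1;0 0 0 0 0 0 1;0 0 0 0 0 0 1'
python3 -m pendant '0 0 0 0 0 0 0.78;0 0 0 0 0 0 0.66;0 0 0 0 0 0 0.6;0 0 0 0 0 0 0.6;0 0 0 0 0 0 0.6;0 0 0 0 0 0 0.6' 40
```

```text
time_s: 14.08
position: [0.5705, -0.2257, 0.0195]
tcp_rot: [[0.122, 0.992, 0.0], [0.992, -0.122, -0.0], [-0.0, 0.0, -1.0]]
ft_force: [0.2, -0.4, 1.3]
finger_gap: 0.0853
grasp_force: 0.0
time_s: 14.5
position: [0.5702, -0.2253, 0.0121]
tcp_rot: [[0.122, 0.993, 0.0], [0.993, -0.122, -0.0], [0.0, 0.0, -1.0]]
ft_force: [-0.6, 0.8, -1.0]
finger_gap: 0.0855
grasp_force: 0.0
time_s: 15.0
position: [0.5701, -0.2253, 0.0123]
tcp_rot: [[0.122, 0.993, 0.0], [0.993, -0.122, 0.0], [0.0, 0.0, -1.0]]
ft_force: [-2.1, 0.3, 6.1]
finger_gap: 0.0551
grasp_force: 41.9
```

Gap 55 mm now. Full force, then a test lift.

```bash
python3 -m pendant '0 0 0 0 0 0 0.5;0 0 0 0 0 0 0.5;0 0 0 0 0 0 0.5;0 0 0 0 0 0 0.5' 80
python3 -m pendant '0 0 -3 0 0 0 0.5;0 0 -5 0 0 0 0.5;0 0 -8 0 0 0 0.5;0 0 -8 0 0 0 0.5;0 0 0 0 0 0 0.5;0 0 0 0 0 0 0.5'
```

```text
time_s: 15.33
position: [0.5701, -0.2254, 0.0126]
tcp_rot: [[0.122, 0.993, 0.0], [0.993, -0.122, 0.0], [0.0, 0.0, -1.0]]
ft_force: [-3.4, 1.8, 12.7]
finger_gap: 0.054
grasp_force: 82.5
time_s: 15.83
position: [0.5705, -0.2253, 0.0367]
tcp_rot: [[0.122, 0.993, 0.001], [0.993, -0.122, -0.0], [-0.0, 0.001, -1.0]]
ft_force: [0.2, 0.6, -3.0]
finger_gap: 0.0538
grasp_force: 85.2
```

```bash
python3 -m pendant '0 0 -15 0 0 0 0.5;0 0 -25 0 0 0 0.5;0 0 -30 0 0 0 0.5;0 0 -30 0 0 -3.5 0.5;0 0 -25 0 0 -3.5 0.5;0 0 -8 0 0 0 0.5;15 -1 0 0 0 0 0.5;25 -2 0 0 0 0 0.5;30 -2 0 0 0 0 0.5;33 -2 0 0 0 0 0.5'
python3 -m pendant '33 -2 0 0 0 0 0.5;33 -2 0 0 0 0 0.5;33 -2 0 0 0 0 0.5;33 -2 0 0 0 0 0.5;33 -2 0 0 0 0 0.5;33 -2 0 0 0 0 0.5;33 -2 0 0 0 0 0.5;33 -2 0 0 0 0 0.5;33 -2 0 0 0 0 0.5;25 -2 0 0 0 0 0.5'
python3 -m pendant '12 -2 0 0 0 0 0.5;4 -2 0 0 0 0 0.5;0 0 0 0 0 -3.8 0.5;0 0 0 0 0 -3.7 0.5;0 0 0 0 0 -3.7 0.5;0 0 0 0 0 0 0.5;0 0 0 0 0 0 0.5;0 0 0 0 0 0 0.5'
cat > pl.py <<'E'
from rig import bot
from h import *
import sys
lo,hi=float(sys.argv[1]),float(sys.argv[2])
for n in("side","top"):
    c=bot.camera(n); W=cloud(c); C=c["color"].astype(int)
    np.savez(f"{n}_pl.npz",**c)
    P,m=near(W,(.542,.2155),.15,lo,hi); m=m&(C[...,2]>C[...,0]+5)&(C.sum(2)>250)
    k,l,st,ce=cv2.connectedComponentsWithStats(m.astype(np.uint8))
    for i in 1+np.argsort(-st[1:,4])[:3]:
        Q=W[l==i]; print(n,len(Q),Q.mean(0).round(4),np.median(Q[:,2]).round(4),[np.round(q,4) for q in cv2.minAreaRect(Q[:,:2].astype(np.float32))], "plane", np.round(np.linalg.lstsq(np.c_[Q[:,:2]-[.542,.2155],np.ones(len(Q))],Q[:,2],rcond=None)[0],4))
E
python3 pl.py .12 .22
```

```text
time_s: 16.67
position: [0.5623, -0.122, 0.1682]
tcp_rot: [[0.003, 1.0, -0.001], [1.0, -0.003, -0.0], [-0.0, -0.001, -1.0]]
ft_force: [1.4, 0.9, -2.6]
finger_gap: 0.0537
grasp_force: 85.3
time_s: 17.5
position: [0.542, 0.2027, 0.168]
tcp_rot: [[-0.001, 1.0, -0.001], [1.0, 0.001, 0.0], [0.0, -0.001, -1.0]]
ft_force: [0.8, 0.4, -2.4]
finger_gap: 0.0534
grasp_force: 85.4
time_s: 18.17
position: [0.539, 0.2148, 0.1687]
tcp_rot: [[-0.191, 0.982, -0.0], [0.982, 0.191, -0.0], [-0.0, -0.0, -1.0]]
ft_force: [-0.4, 0.3, -1.5]
finger_gap: 0.054
grasp_force: 85.3
side 2101 [0.5345 0.2443 0.1685] 0.168 [array([0.5489, 0.2225]), array([0.0978, 0.2112]), np.float64(17.4363)] plane [0.121  0.0021 0.1693]
side 15 [0.4892 0.2151 0.2043] 0.2045 [array([0.4902, 0.2145]), array([0.0177, 0.0059]), np.float64(9.7726)] plane [-0.3842  0.1723  0.184 ]
side 12 [0.5136 0.2087 0.1986] 0.1958 [array([0.5132, 0.2116]), array([0.0017, 0.0216]), np.float64(1.8387)] plane [-3.9508  0.9196  0.0928]
top 622 [0.551  0.1669 0.1688] 0.1689 [array([0.5474, 0.1555]), array([0.0612, 0.1043]), np.float64(11.8084)] plane [0.0132 0.0135 0.1694]
top 7 [0.4922 0.1943 0.2002] 0.2079 [array([0.4937, 0.1952]), array([0.0186, 0.0041]), np.float64(33.0871)] plane [ 0.2606 -4.7558  0.1121]
top 1 [0.5721 0.1206 0.171 ] 0.171 [array([0.5721, 0.1206]), array([0., 0.]), np.float64(0.0)] plane [ 0.0051 -0.0161  0.1693]
```

```bash
cat > pe.py <<'E'
from h import *
import sys
a,b,zt=map(float,sys.argv[1:4]); ca,sa=np.cos(np.radians(11.15)),np.sin(np.radians(11.15))
for n in("side","top"):
    c=np.load(f"{n}_pl.npz"); W=cloud(c); C=c["color"].astype(int)
    P,m=near(W,(.5415,.2155),.15,a,b); Q=W[m&(C.sum(2)>250)&(C[...,2]>C[...,0]+5)]
    d=Q[:,:2]-[.5415,.2155]; x=d@[ca,sa]; y=d@[-sa,ca]
    print(n,"y ends",np.percentile(y,[.5,99.5]).round(4))
    for lo in(-.1,-.08,-.06,.04,.06,.08):
        s=x[(y>lo)&(y<lo+.02)]
        if len(s)>20: print(lo,np.percentile(s,[2,98]).round(4),np.mean(np.percentile(s,[2,98])).round(4),len(s))
E
python3 pe.py .163 .176 .169
python3 - <<'E'
import numpy as np,cv2
c=np.load("side_pl.npz"); cv2.imwrite("pics/p5.png",cv2.resize(c["color"][120:330,230:450],None,fx=2.8,fy=2.8,interpolation=cv2.INTER_CUBIC))
E
```

```text
side y ends [-0.0992  0.1072]
-0.1 [-0.029  0.003] -0.013 72
-0.08 [-0.0285  0.0112] -0.0087 103
-0.06 [-0.0288  0.0175] -0.0057 130
0.04 [-0.0283  0.0252] -0.0016 211
0.06 [-0.0281  0.026 ] -0.0011 244
0.08 [-0.0281  0.0255] -0.0013 257
top y ends [-0.1117 -0.008 ]
-0.1 [-0.032   0.0244] -0.0038 66
-0.08 [-0.0311  0.0235] -0.0038 98
-0.06 [-0.0315  0.0233] -0.0041 133
```

View pics/p5.png

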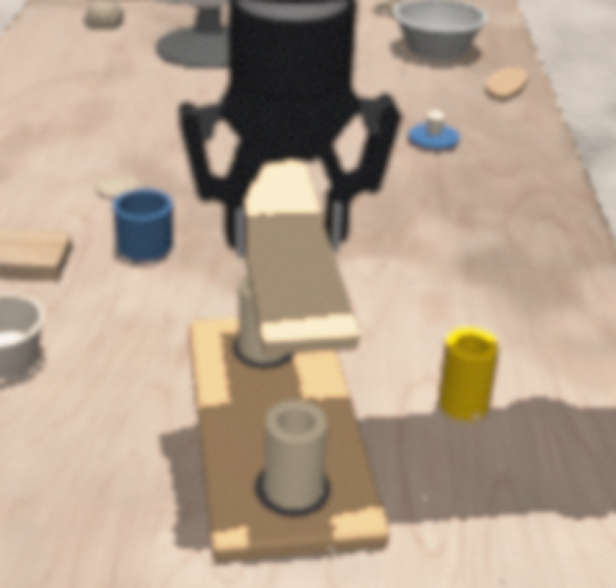

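The crop shows the plank held level above the two props (plank end at (310,325), props at (295,455) and (262,320)), in line with the base.

```bash
python3 -m pendant '1.5 2.4 10 0 0 0 0.5;0 0 20 0 0 0 0.5;0 0 20 0 0 0 0.5;0 0 12 0 0 0 0.5;0 0 6 0 0 0 0.5;0 0 0 0 0 0 0.5;0 0 0 0 0 0 0.5;0 0 0 0 0 0 0.5'
python3 pl.py .08 .12 | head -0; python3 pe.py .094 .116 .1; python3 -c "
from rig import bot; s=bot.state(); print(s['position'],s['ft_force'])"
```

```text
time_s: 18.93
position: [0.5417, 0.2178, 0.1017]
tcp_rot: [[-0.194, 0.981, 0.001], [0.981, 0.194, 0.001], [0.0, 0.001, -1.0]]
ft_force: [-0.1, 0.2, -2.2]
finger_gap: 0.0536
grasp_force: 85.3
side y ends [-0.079   0.1097]
-0.08 [-0.026   0.0077] -0.0091 78
-0.06 [-0.0255  0.0177] -0.0039 120
0.04 [-0.0256  0.0287] 0.0016 228
0.06 [-0.0249  0.0289] 0.002 243
0.08 [-0.0252  0.0281] 0.0015 254
top y ends [-0.1093 -0.0062]
-0.1 [-0.0282  0.0273] -0.0004 29
-0.08 [-0.0289  0.0269] -0.001 70
-0.06 [-0.0282  0.0263] -0.001 90
[0.54157941 0.2178622  0.10180972] [-0.13309225  0.15425129 -3.7637093 ]Exception ignored on flushing sys.stdout:
BrokenPipeError: [Errno 32] Broken pipe
```

```bash
python3 -m pendant '0 0 5 0 0 0 0.5;0 0 3 0 0 0 0.5;0 0 1.5 0 0 0 0.5;0 0 1 0 0 0 0.5;0 0 0 0 0 0 0.5;0 0 0 0 0 0 0.5'
python3 -m pendant '0 0 0.5 0 0 0 0.5;0 0 0 0 0 0 0.5;0 0 0 0 0 0 0.5'
```

```text
time_s: 19.53
position: [0.5409, 0.2177, 0.0907]
tcp_rot: [[-0.194, 0.981, -0.0], [0.981, 0.194, 0.0], [0.0, -0.0, -1.0]]
ft_force: [-3.9, -0.4, 4.8]
finger_gap: 0.0538
grasp_force: 86.3
time_s: 19.78
position: [0.541, 0.2177, 0.0906]
tcp_rot: [[-0.194, 0.981, -0.0], [0.981, 0.194, 0.0], [0.001, -0.0, -1.0]]
ft_force: [-6.7, -1.9, 15.3]
finger_gap: 0.0533
grasp_force: 87.3
```

```bash
python3 -m pendant '0 0 -0.8 0 0 0 0.5;0 0 0 0 0 0 0.62;0 0 0 0 0 0 0.7;0 0 0 0 0 0 0.8;0 0 0 0 0 0 0.9;0 0 0 0 0 0 1;0 0 0 0 0 0 1;0 0 0 0 0 0 1;0 0 -20 0 0 0 1;0 0 -30 0 0 0 1' 40
python3 -m pendant '0 0 -30 0 0 0 1;0 0 -30 0 0 3.8 1;0 0 0 0 0 3.7 1;0 0 0 0 0 3.7 1;-35 20 0 0 0 0 1;-35 20 0 0 0 0 1;-35 20 0 0 0 0 1;-35 20 0 0 0 0 1;-35 20 0 0 0 0 1;-35 20 0 0 0 0 1'
python3 -m pendant '-20 17 0 0 0 0 1;0 0 0 0 0 0 1;0 0 0 0 0 0 1'
python3 pl.py .085 .12; python3 pe.py .082 .1 .1
python3 - <<'E'
from h import *
for n in("side","top"):
    c=np.load(f"{n}_pl.npz"); W=cloud(c); C=c["color"].astype(int)
    if n=="side":
        for lo,hi in((.015,.028),(.028,.042)): print(cyl(W,c,(.68,-.0155),.028,.035,lo,hi,C[...,0]-C[...,2]>20))
E
```

```text
time_s: 20.62
position: [0.5396, 0.2169, 0.1391]
tcp_rot: [[-0.194, 0.981, -0.004], [0.981, 0.194, -0.003], [-0.002, -0.004, -1.0]]
ft_force: [-0.3, -0.7, 0.2]
finger_gap: 0.085
grasp_force: 0.0
time_s: 21.45
position: [0.6618, 0.006, 0.2008]
tcp_rot: [[-0.001, 1.0, 0.0], [1.0, 0.001, 0.0], [0.0, 0.0, -1.0]]
ft_force: [0.1, -0.1, -0.0]
finger_gap: 0.0852
grasp_force: 0.0
time_s: 21.7
position: [0.6784, -0.0143, 0.2003]
tcp_rot: [[0.003, 1.0, -0.0], [1.0, -0.003, -0.001], [-0.001, -0.0, -1.0]]
ft_force: [-0.1, 1.5, -0.4]
finger_gap: 0.0855
grasp_force: 0.0
side 2131 [0.5393 0.2319 0.0898] 0.0899 [array([0.5417, 0.2159]), array([0.0565, 0.2205]), np.float64(11.0649)] plane [-0.004  -0.0026  0.0899]
top 1334 [0.5351 0.2515 0.0911] 0.0911 [array([0.5351, 0.2419]), array([0.0569, 0.1648]), np.float64(11.0003)] plane [0.0017 0.0007 0.0911]
top 1 [0.5306 0.1791 0.0919] 0.0919 [array([0.5306, 0.1791]), array([0., 0.]), np.float64(0.0)] plane [-0.001  -0.0033  0.0917]
side y ends [-0.1079  0.1096]
-0.1 [-0.026   0.0275] 0.0007 128
-0.08 [-0.026   0.0279] 0.0009 150
-0.06 [-0.0259  0.0279] 0.001 161
0.04 [-0.026  0.028] 0.001 223
0.06 [-0.0261  0.0277] 0.0008 235
0.08 [-0.0256  0.0281] 0.0013 258
top y ends [-0.0514  0.1077]
-0.06 [-0.0009  0.0257] 0.0124 51
0.04 [-0.0286  0.0257] -0.0015 197
0.06 [-0.0289  0.0255] -0.0017 188
0.08 [-0.0284  0.0258] -0.0013 193
(array([ 0.67973016, -0.01662515]), 100, np.float64(0.0015956942897115696))
(array([ 0.67975139, -0.0147791 ]), 161, np.float64(0.0025795406614089905))
```

```bash
python3 -m pendant '-1.5 0.5 35 0 0 0 1;0 0 35 0 0 0 1;0 0 35 0 0 0 1;0 0 30 0 0 0 1;0 0 20 0 0 0 1;0 0 13 0 0 0 1;0 0 0 0 0 0 1;0 0 0 0 0 0 1'
python3 -m pendant '0 0 0 0 0 0 0.8;0 0 0 0 0 0 0.65;0 0 0 0 0 0 0.5;0 0 0 0 0 0 0.5;0 0 0 0 0 0 0.5;0 0 0 0 0 0 0.5;0 0 0 0 0 0 0.5' 40
```

```text
time_s: 22.47
position: [0.6786, -0.0131, 0.0332]
tcp_rot: [[-0.001, 1.0, -0.0], [1.0, 0.001, 0.0], [0.0, -0.0, -1.0]]
ft_force: [-0.6, -0.4, 0.6]
finger_gap: 0.0852
grasp_force: 0.0
time_s: 23.05
position: [0.6794, -0.0136, 0.0344]
tcp_rot: [[-0.0, 1.0, 0.002], [1.0, 0.0, 0.001], [0.001, 0.002, -1.0]]
ft_force: [-1.9, 0.7, 8.8]
finger_gap: 0.054
grasp_force: 41.1
```

```bash
python3 -m pendant '0 0 -10 0 0 0 0.5;0 0 -20 0 0 0 0.5;0 0 -30 0 0 0 0.5;0 0 -30 0 0 0 0.5;0 0 -30 0 0 0 0.5;15 -9 0 0 0 0 0.5;25 -15 0 0 0 0 0.5;30 -18 0 0 0 0 0.5;32 -19 0 0 0 0 0.5;32 -19 0 0 0 0 0.5'
python3 -m pendant '32 -19 0 0 0 0 0.5;30 -18 0 0 0 0 0.5;22 -13 0 0 0 0 0.5;13 -8 0 0 0 0 0.5;0 0 0 0 0 0 0.5;0 0 0 0 0 0 0.5;0 0 0 0 0 0 0.5'
cat > jr.py <<'E'
from rig import bot
from h import *
import sys
z=float(sys.argv[1])
for n in("side","top"):
    c=bot.camera(n); W=cloud(c); C=c["color"].astype(int); np.savez(f"{n}_j.npz",**c)
    b=(C[...,0]-C[...,2]>20)
    P,m=near(W,(.5415,.2155),.05,z-.02,z+.08); Q=W[m&b]
    print(n,len(Q), np.percentile(Q[:,2],[1,99]).round(4) if len(Q) else 0)
    for lo,hi in((z+.008,z+.022),(z+.022,z+.038)):
        try: print(cyl(W,c,(.5415,.2155),.028,.035,lo,hi,b))
        except Exception as e: print(e)
s=bot.state(); print(s["position"],s["ft_force"])
E
python3 jr.py .12
```

```text
time_s: 23.88
position: [0.5978, 0.121, 0.1538]
tcp_rot: [[0.001, 1.0, 0.001], [1.0, -0.001, 0.001], [0.001, 0.001, -1.0]]
ft_force: [1.5, 0.7, -2.5]
finger_gap: 0.0533
grasp_force: 43.1
time_s: 24.47
position: [0.5411, 0.2165, 0.1535]
tcp_rot: [[0.0, 1.0, 0.001], [1.0, -0.0, 0.0], [0.0, 0.001, -1.0]]
ft_force: [-0.5, -0.0, -1.3]
finger_gap: 0.0542
grasp_force: 43.1
side 870 [0.1269 0.1698]
(array([0.54166175, 0.21287702]), 170, np.float64(0.0010763014077778982))
(array([0.54164281, 0.21432551]), 326, np.float64(0.002576564403669347))
top 109 [0.1218 0.1742]
(array([0.56151938, 0.22473285]), 13, np.float64(0.0032271278149734323))
(array([0.5415, 0.2155]), 0, np.float64(nan))
[0.54118738 0.21595212 0.15313119] [ 0.31100682 -0.24122671 -0.75733913]h.py:20: RuntimeWarning: Mean of empty slice.
  return s.x,len(P),np.abs(s.fun).mean()
  ret = ret.dtype.type(ret / rcount)
```

```bash
python3 -m pendant '2 0 6 0 0 0 0.5;0 0 10 0 0 0 0.5;0 0 6 0 0 0 0.5;0 0 3 0 0 0 0.5;0 0 1.5 0 0 0 0.5;0 0 1 0 0 0 0.5;0 0 0 0 0 0 0.5;0 0 0 0 0 0 0.5'
python3 -m pendant '0 0 0.6 0 0 0 0.5;0 0 0.4 0 0 0 0.5;0 0 0 0 0 0 0.5;0 0 0 0 0 0 0.5'
```

```text
time_s: 25.23
position: [0.5407, 0.2191, 0.1254]
tcp_rot: [[-0.0, 1.0, 0.0], [1.0, 0.0, 0.0], [0.0, 0.0, -1.0]]
ft_force: [-0.7, 0.9, -1.1]
finger_gap: 0.0539
grasp_force: 43.1
time_s: 25.57
position: [0.5407, 0.2192, 0.1244]
tcp_rot: [[-0.0, 1.0, 0.0], [1.0, 0.0, 0.0], [0.0, 0.0, -1.0]]
ft_force: [-0.4, 0.2, 2.2]
finger_gap: 0.0541
grasp_force: 43.2
```

```bash
python3 -m pendant '0 0 0 0 0 0 0.65;0 0 0 0 0 0 0.75;0 0 0 0 0 0 0.85;0 0 0 0 0 0 1;0 0 0 0 0 0 1;0 0 0 0 0 0 1;0 0 -15 0 0 0 1;0 0 -25 0 0 0 1;0 0 -25 0 0 0 1;0 0 -15 0 0 0 1'
python3 -m pendant '-37 -11 0 0 0 0 0.6;-37 -11 0 0 0 0 0.6;-37 -11 0 0 0 0 0.6;-37 -11 0 0 0 0 0.6;-37 -11 0 0 0 0 0.6;-37 -11 0 0 0 0 0.6;-37 -11 0 0 0 0 0.6;-37 -11 0 0 0 0 0.6;-37 -11 0 0 0 0 0.6;-37 -11 0 0 0 0 0.6'
python3 -m pendant '-37 -11 -10 0 0 0 0.6;-37 -12 -10 0 0 0 0.6;-33 -11 0 0 0 0 0.6;0 0 0 0 0 0 0.6;0 0 0 0 0 0 0.6;0 0 0 0 0 0 0.6'
python3 jr.py .09
python3 - <<'E'
from h import *
S=np.load("side_j.npz");T=np.load("top_j.npz");T0=np.load("top0.npz")
for n,c in(("s",S),("t0",T0),("s",np.load("side0.npz"))):
    C=c["color"].astype(int); W=cloud(c)
    b=near(W,(.395,-.26),.05,-.01,.06)[1]&(C[...,0]-C[...,2]>25)
    v,u=np.argwhere(b).T; cc=cv2.convexHull(np.c_[u,v].astype(np.float32)); e=cv2.fitEllipse(cc); print(n,"disc",e[0],e[1],ray(c,*e[0],.010))
    k=near(W,(.395,-.26),.05,-.01,.06)[1]&(C.min(2)>150)
    v,u=np.argwhere(k&(W[...,2]>.02)).T; print("knob",len(u),u.mean(),v.mean(),ray(c,u.mean(),v.mean(),.027), ray(c,u.mean(),v.min(),.034))
u0,v0=385,168; cv2.imwrite("pics/lid.png",cv2.resize(S["color"][125:205,320:450],(780,480),interpolation=cv2.INTER_CUBIC))
E
```

```text
time_s: 26.4
position: [0.5412, 0.2191, 0.2064]
tcp_rot: [[0.0, 1.0, 0.001], [1.0, -0.0, 0.001], [0.001, 0.001, -1.0]]
ft_force: [-0.2, 0.2, -0.3]
finger_gap: 0.0853
grasp_force: 0.0
time_s: 27.23
position: [0.4298, -0.1524, 0.2045]
tcp_rot: [[-0.0, 1.0, 0.001], [1.0, 0.0, 0.001], [0.001, 0.001, -1.0]]
ft_force: [0.7, 0.1, -0.4]
finger_gap: 0.0515
grasp_force: 0.0
time_s: 27.73
position: [0.3967, -0.2576, 0.2241]
tcp_rot: [[0.0, 1.0, -0.0], [1.0, -0.0, 0.0], [0.0, -0.0, -1.0]]
ft_force: [0.3, 0.3, -0.7]
finger_gap: 0.0511
grasp_force: 0.0
side 821 [0.0992 0.1408]
(array([0.54129815, 0.21557754]), 163, np.float64(0.0011178497680250949))
(array([0.54117669, 0.21743198]), 302, np.float64(0.0026081004599445576))
top 375 [0.092  0.1454]
(array([0.53001089, 0.20006474]), 95, np.float64(0.007927592757779383))
(array([0.53307352, 0.20403396]), 4, np.float64(0.0012740183459439055))
[ 0.39709426 -0.2568038   0.22406837] [-0.21298666  0.20879624 -0.52101627]
s disc (384.6005859375, 167.9835205078125) (8.130563735961914, 16.72483253479004) [ 0.3944802  -0.26005376  0.01      ]
knob 4 384.5 160.0 [ 0.39489067 -0.28202715  0.027     ] [ 0.3966003  -0.26721777  0.034     ]
t0 disc (408.8448181152344, 267.87152099609375) (21.578014373779297, 22.112672805786133) [ 0.39387989 -0.26099618  0.01      ]
knob 31 410.80645161290323 267.7741935483871 [ 0.39405283 -0.26259733  0.027     ] [ 0.40091925 -0.26124833  0.034     ]
s disc (384.47906494140625, 168.20773315429688) (8.520954132080078, 17.333715438842773) [ 0.39496838 -0.25845796  0.01      ]
knob 13 385.0 161.0 [ 0.39383481 -0.27489296  0.027     ] [ 0.39504779 -0.26736892  0.034     ]
```

View pics/lid.png

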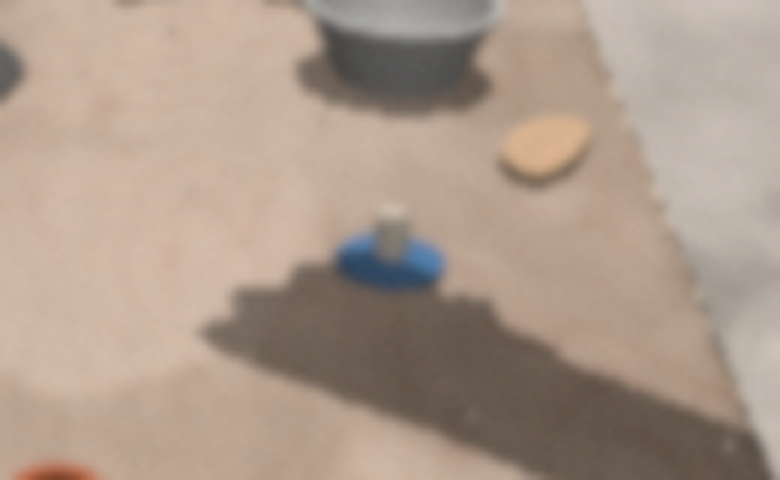

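The lid stands undisturbed at (390,255) in the crop, knob up. The jar is upright on the plank at about (0.541, 0.2165).

```bash
python3 -m pendant '-3.5 -2.5 35 0 0 0 0.6;0 0 38 0 0 0 0.6;0 0 38 0 0 0 0.6;0 0 35 0 0 0 0.6;0 0 25 0 0 0 0.6;0 0 15 0 0 0 0.6;0 0 6 0 0 0 0.6;0 0 0 0 0 0 0.6;0 0 0 0 0 0 0.6'
python3 -m pendant '0 0 0 0 0 0 0.5;0 0 0 0 0 0 0.4;0 0 0 0 0 0 0.3;0 0 0 0 0 0 0.2;0 0 0 0 0 0 0.1;0 0 0 0 0 0 0.05;0 0 0 0 0 0 0.05;0 0 0 0 0 0 0.05' 30
```

```text
time_s: 28.58
position: [0.3946, -0.2611, 0.0328]
tcp_rot: [[-0.001, 1.0, 0.0], [1.0, 0.001, -0.0], [-0.0, 0.0, -1.0]]
ft_force: [-0.6, -1.1, 0.7]
finger_gap: 0.0513
grasp_force: 0.0
time_s: 29.25
position: [0.3947, -0.2614, 0.0329]
tcp_rot: [[-0.0, 1.0, 0.001], [1.0, 0.0, 0.0], [0.0, 0.001, -1.0]]
ft_force: [-1.2, 2.8, 14.5]
finger_gap: 0.0165
grasp_force: 29.0
```

```bash
python3 -m pendant '0 0 -10 0 0 0 0.05;0 0 -20 0 0 0 0.05;0 0 -30 0 0 0 0.05;0 0 -35 0 0 0 0.05;0 0 -35 0 0 0 0.05;0 0 -35 0 0 0 0.05;0 0 -25 0 0 0 0.05;15 4 0 0 0 0 0.05;25 7 0 0 0 0 0.05;30 9 0 0 0 0 0.05'
python3 -m pendant '35 11 0 0 0 0 0.05;35 11 0 0 0 0 0.05;35 11 0 0 0 0 0.05;35 11 0 0 0 0 0.05;35 11 0 0 0 0 0.05;35 11 0 0 0 0 0.05;35 11 0 0 0 0 0.05;35 11 0 0 0 0 0.05;35 11 0 0 0 0 0.05;35 11 0 0 0 0 0.05'
python3 -m pendant '30 9 0 0 0 0 0.05;20 6 0 0 0 0 0.05;6 2 0 0 0 0 0.05;0 0 0 0 0 0 0.05;0 0 0 0 0 0 0.05;0 0 0 0 0 0 0.05'
python3 - <<'E'
from rig import bot
from h import *
c=bot.camera("side"); np.savez("side_l.npz",**c); C=c["color"].astype(int);W=cloud(c)
b=(C[...,0]-C[...,2]>25)
for nm,lo,hi,zc in(("lid",.175,.23,None),("jar",.092,.145,None)):
    m=near(W,(.5415,.2155),.06,lo,hi)[1]&b; Q=W[m]; v,u=np.argwhere(m).T
    print(nm,len(Q),np.percentile(Q[:,2],[2,50,98]).round(4),cv2.minEnclosingCircle(Q[:,:2].astype(np.float32)),cv2.boundingRect(np.c_[u,v].astype(np.int32)))
print(cyl(W,c,(.5415,.2155),.028,.035,.098,.112,b),cyl(W,c,(.5415,.2155),.029,.035,.19,.205,b))
print(bot.state()["position"])
cv2.imwrite("pics/lid2.png",cv2.resize(c["color"][120:320,230:450],None,fx=2.8,fy=2.8,interpolation=cv2.INTER_CUBIC))
E
```

```text
time_s: 30.08
position: [0.4138, -0.1917, 0.2232]
tcp_rot: [[0.003, 1.0, 0.002], [1.0, -0.003, 0.0], [0.0, 0.002, -1.0]]
ft_force: [0.7, -0.4, -0.8]
finger_gap: 0.0164
grasp_force: 29.8
time_s: 30.92
position: [0.5241, 0.1602, 0.2229]
tcp_rot: [[0.0, 1.0, 0.0], [1.0, -0.0, 0.0], [0.0, 0.0, -1.0]]
ft_force: [0.0, -0.4, -0.5]
finger_gap: 0.0162
grasp_force: 29.8
time_s: 31.42
position: [0.5409, 0.213, 0.2226]
tcp_rot: [[0.002, 1.0, -0.0], [1.0, -0.002, -0.0], [-0.0, -0.0, -1.0]]
ft_force: [-0.5, 0.4, -0.5]
finger_gap: 0.0161
grasp_force: 29.8
lid 269 [0.1988 0.2004 0.2022] ((0.5404214262962341, 0.21525010466575623), 0.027537940070033073) (317, 184, 30, 14)
jar 789 [0.0996 0.1246 0.1402] ((0.541183590888977, 0.21813860535621643), 0.02801791951060295) (318, 211, 27, 34)
(array([0.54126091, 0.21569007]), 160, np.float64(0.0011833329996004075)) (array([0.54135776, 0.20139605]), 267, np.float64(0.005900179273505885))
[0.54093331 0.21305978 0.22261212]
```

View pics/lid2.png

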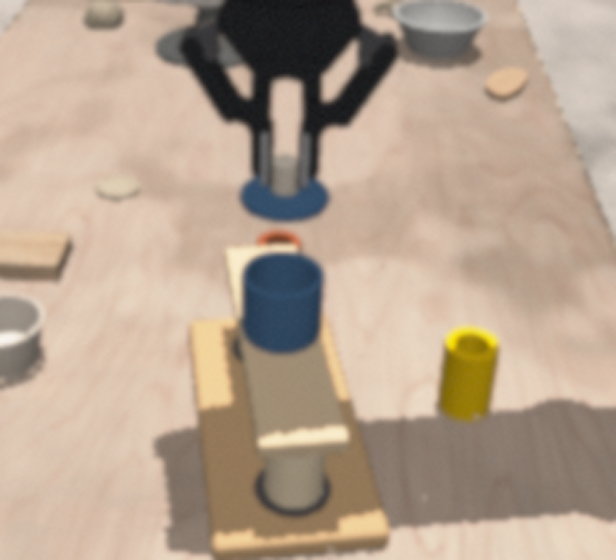

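The lid hangs level at (285,197) above the jar mouth (283,275), about 2–3 mm short in y.

```bash
python3 -m pendant '2.5 0.8 8 0 0 0 0.05;0 0 15 0 0 0 0.05;0 0 12 0 0 0 0.05;0 0 7 0 0 0 0.05;0 0 3 0 0 0 0.05;0 0 0 0 0 0 0.05;0 0 0 0 0 0 0.05'
python3 -m pendant '0 0 2.5 0 0 0 0.05;0 0 2.5 0 0 0 0.05;0 0 2 0 0 0 0.05;0 0 1 0 0 0 0.05;0 0 0 0 0 0 0.05;0 0 0 0 0 0 0.05'
```

```text
time_s: 32.05
position: [0.5421, 0.217, 0.1774]
tcp_rot: [[0.0, 1.0, 0.0], [1.0, -0.0, -0.0], [-0.0, 0.0, -1.0]]
ft_force: [0.2, -0.2, -0.8]
finger_gap: 0.0163
grasp_force: 29.8
time_s: 32.55
position: [0.5419, 0.2171, 0.1692]
tcp_rot: [[-0.0, 1.0, -0.0], [1.0, 0.0, -0.0], [-0.0, -0.0, -1.0]]
ft_force: [-0.9, -0.4, -0.4]
finger_gap: 0.0163
grasp_force: 29.8
```

```bash
python3 -m pendant '0 0 0.8 0 0 0 0.05;0 0 0.6 0 0 0 0.05;0 0 0 0 0 0 0.05;0 0 0 0 0 0 0.05'
```

```text
time_s: 32.88
position: [0.542, 0.2172, 0.1681]
tcp_rot: [[-0.0, 1.0, 0.0], [1.0, 0.0, 0.0], [0.0, 0.0, -1.0]]
ft_force: [-0.6, -1.0, 3.9]
finger_gap: 0.0162
grasp_force: 30.3
```

Contact at the expected height, so the lid is seated. Next: release, rise and check.

```bash
python3 -m pendant '0 0 0 0 0 0 0.12;0 0 0 0 0 0 0.25;0 0 0 0 0 0 0.4;0 0 0 0 0 0 0.5;0 0 0 0 0 0 0.6;0 0 0 0 0 0 0.6;0 0 -15 0 0 0 0.6;0 0 -25 0 0 0 0.6;0 0 -30 0 0 0 0.6;0 0 -30 0 0 0 0.6'
python3 -m pendant '-35 0 -10 0 0 0 0.6;-38 0 0 0 0 0 0.6;-38 0 0 0 0 0 0.6;-38 0 0 0 0 0 0.6;-38 0 0 0 0 0 0.6;-38 0 0 0 0 0 0.6;0 0 0 0 0 0 0.6;0 0 0 0 0 0 0.6'
python3 - <<'E'
from rig import bot
from h import *
ims=[]
for n,(a,b,l,r) in(("side",(130,330,220,450)),("top",(90,290,150,380))):
    c=bot.camera(n); C=c["color"].astype(int);W=cloud(c)
    m=near(W,(.5415,.2155),.05,.143,.16)[1]&(C[...,0]-C[...,2]>25); Q=W[m]
    v,u=np.argwhere(m).T; e=cv2.fitEllipse(cv2.convexHull(np.c_[u,v].astype(np.float32)))[0]
    print(n,len(Q),np.percentile(Q[:,2],[2,50,98]).round(4),ray(c,*e,.147),np.linalg.lstsq(np.c_[Q[:,:2]-[.5415,.2155],np.ones(len(Q))],Q[:,2],rcond=None)[0].round(4))
    print(cyl(W,c,(.5415,.2155),.028,.035,.098,.112,C[...,0]-C[...,2]>20))
    m=near(W,(.5415,.2155),.15,.085,.096)[1]; Q=W[m&(C[...,2]>C[...,0])]; print(cv2.minAreaRect(Q[:,:2].astype(np.float32)))
    ims.append(cv2.resize(c["color"][a:b,l:r],(400,348),interpolation=cv2.INTER_CUBIC))
cv2.imwrite("pics/fin.png",np.hstack(ims)); s=bot.state(); print(s["time_s"],s["position"])
E
```

```text
time_s: 33.72
position: [0.5416, 0.2168, 0.2687]
tcp_rot: [[0.0, 1.0, -0.001], [1.0, -0.0, -0.001], [-0.001, -0.001, -1.0]]
ft_force: [1.4, 0.0, -0.2]
finger_gap: 0.0511
grasp_force: 0.0
time_s: 34.38
position: [0.5417, -0.0103, 0.2781]
tcp_rot: [[0.004, 1.0, 0.0], [1.0, -0.004, 0.0], [0.0, 0.0, -1.0]]
ft_force: [-0.2, 1.6, -0.7]
finger_gap: 0.0511
grasp_force: 0.0
side 347 [0.1437 0.1459 0.1482] [0.54139413 0.22213423 0.147     ] [ 0.0076 -0.0163  0.1461]
(array([0.54103942, 0.21524707]), 142, np.float64(0.0006555701593825372))
((0.5416930913925171, 0.21630683541297913), (0.05630631744861603, 0.21902821958065033), 11.106335639953613)
top 378 [0.1436 0.1474 0.1516] [0.54046795 0.21535893 0.147     ] [ 0.0054 -0.0015  0.1474]
(array([0.5415, 0.2155]), 0, np.float64(nan))
((0.5404223203659058, 0.21505627036094666), (0.05691806599497795, 0.21830160915851593), 11.125563621520996)
34.4833 [ 0.54194122 -0.00744236  0.27777425]h.py:20: RuntimeWarning: Mean of empty slice.
  return s.x,len(P),np.abs(s.fun).mean()
  ret = ret.dtype.type(ret / rcount)
```

View pics/fin.png

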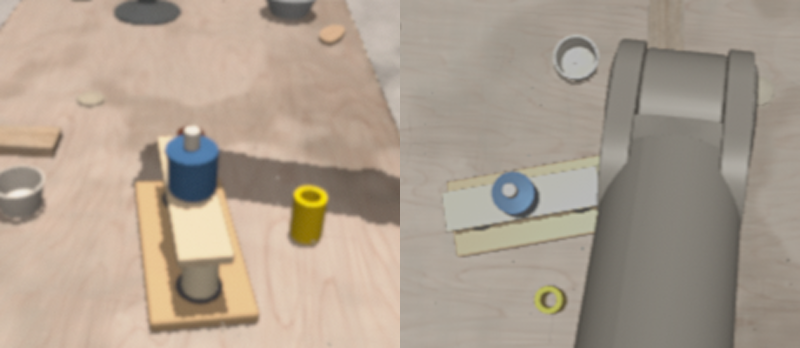

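The finished stack shows the lid level and seated on the jar (lid (193,150) in the side view, (513,192) in the top view). Its upper face is about 147 mm up, and the plank is level, centred and in line with the base. The yellow prop and white pot are untouched.

```bash
python3 -c "
from rig import bot; print(bot.sign_off())"
```

```text
the job is handed in; nothing more can be done
None
```

The kiln stack is built as asked and handed in at about 34.5 s: props on the pads, narrow shelf level and centred, jar upright at its middle, lid seated, nothing held. One slip: the first grip on the narrow shelf came off and pushed it about 9 mm before I re-gripped it.

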